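# Break down a finished clamping set-up

## Robot

A 6-joint arm with a two-finger parallel gripper is mounted at the origin on a cart in front of the work surface, level with it; the furniture and walls round the work are solid. World frame = base frame: x ahead of the robot, y to its left, z up, the work surface at z = 0. Lengths are in m, angles in rad, forces in N, time in s.
With the tool pointing down it reaches from about 0.375 to 0.9 m from the base axis. Payload 3.1 kg.
Tool frame: the origin (TCP) lies midway between the tips of the shut fingers; the grasp point (between the pads) lies 19 mm behind it (manip.grip_depth is the distance from the TCP to the grasp point, in m); z points along the fingers, y is the line along which they close (so a half turn about z gives the same grasp; the last joint's range is limited). The gripper opens to 85 mm and grips with 20 to 120 N. Pads are 22 mm wide; open, the fingers measure 114 mm over their backs; the gripper's body (76 mm by 85 mm) begins 54 mm behind the grasp point. The pads swing forward as they close: fully open they stand 13 mm farther back than shut.
Start: joints at [1.163, 0.527, 1.433, -0, 1.181, -0.178], TCP at [0.142, 0.609, 0.231] pointing down, gripper open.
Joint ranges: [-3.08, 3.08], [-0.75, 2.2], [0.22, 2.44], [-1.43, 4.57], [0, 2.65], [-2.85, 2.85]. Speed limits (rad/s): [2.79, 2.79, 3.14, 3.14, 3.14, 3.14].

## Interface

Orientations are given as a unit quaternion [x, y, z, w].
In Python, from station import telemetry, snapshot, manip gives the robot as it stands. The module is installed in compiled form; this text tells all that it offers.
- The arm moves only by the shell command python3 -m crank 'ROWS' [OPENING] [FORCE]. ROWS is text: rows parted by semicolons, each of 6 numbers parted by spaces: the shift along the tool's x, y, z as a fraction of full scale, then the turn, a rotation vector about the tool's x, y, z as a fraction of full scale. A call has exactly 5 rows; each row shifts and turns the commanded pose from where the row before left it, along the tool's axes as they then stand; what a row does not reach is not made up. Full scale, the value 1, is 4 cm for a shift and 90 degrees for a turn. A row lasts 1/10 s, in which the tool goes at most 50 mm and 8.59 degrees, less where a joint would pass 70% of its speed; a pose out of reach is approached as far as the arm can. A call with a number of a shift or a turn outside -1 to 1 is refused whole. A call with a gripper value outside its range is refused whole. OPENING is the opening, from -1 (shut) to 1 (fully open), set as the call begins (- or left out, the last holds). The fingers move at their own pace and stop on an object; FORCE is the grip in N (left out, the last holds). Time passes only in rows, so rows that do not move let the fingers close, or fill a call up. It gives the time, the measured TCP pose, the force, the opening and the grip force at its end, in the units of the state.
- telemetry.sense(): the state, without advancing time (a new reading comes with each control period).
- snapshot(name): name is "scene" or "top" or "wrist"; returns a dict with "image" (384x512x3 uint8, red, green, blue), "depth" (384x512 float32, m along the optical axis (not along the pixel's ray), 0 where there is no reading), "camera_matrix" (3x3 intrinsics, pixels), "k1" (the pictures are not rectified: a ray, as slopes to the right and down, at radius r is drawn at 1 + k1 r^2 times it, then the intrinsics apply), "rvec" (rotation vector, rad) and "tvec" (3), from world to camera coordinates, as OpenCV has them. Camera axes: x right, y down, z forward; pixel columns grow to the right and rows downward; lengths in m; the calibration is good to about 2 mm. A picture is of the moment at which its call begins.
- manip.sign_off(): hands the job in; it is judged then, once.
The state is a dict: "t": time; "q": joint angles; "qd": joint speeds; "tau": joint torques, N m; "tcp_pos": TCP position; "tool_rot": TCP orientation; "force": force on the tool from outside, world axes, zero at the start; "ft_torque": the same for the moment, N m; "finger_gap": opening from 0.0 (shut) to 1.0 (fully open); "gripper_force": force on a finger pad.
Only numpy, scipy, OpenCV 4.12 (cv2) and the standard library are available. Lean on these libraries where they do the work, as an engineer would, in place of code of your own. Each camera call takes 0.05 s, during which the arm holds its last target. There are 200 camera calls.

## Task

The job on the T-slot plate is finished and the nut is already off: take the clamping set-up apart from the top down, one piece at a time. Put the spacer collar on its spindle first, then lay the clamp strap in its long wooden rest, and after that, in either order, the drilled aluminium block in the rubber-lined tray and the stepped packing block, steps up, in the short wooden rest. Set each piece down gently (do not let it drop) so that it sits flat on the floor of its place, squared up with it.

Things in the scene. Friction and masses are not known exactly. Their poses are not given: they have to be found in the camera images.
- clamp_plate: Fixed steel plate, 200 (x) x 120 (y) x 22 mm, slots along x, at any heading; a threaded stud, 12 mm thick, stands at its centre, tip 102 mm above the bench. Origin: centre of the underside. It carries the stack: aluminium block near plate x = -57, stepped block near +56 mm, the strap bridging them with its slot round the stud, the collar on the strap round the stud.
- collar: Plain steel tube, outside diameter 36, bore 18, height 26 mm. Starts round the stud on top of the strap, underside 70 mm above the bench; lift it straight up until its underside clears the stud tip. Origin: centre of its underside; z is its axis, up.
- strap: Bright steel clamp strap, 104 (x) x 32 (y) x 16 mm, with a through slot 48 x 15 mm along x in its middle, round the stud. Starts level, underside 54 mm above the bench. Grip it across its width at its centre, the stud between the fingers, and lift straight up past the stud tip. Origin: centre of its underside; z up. Same either way round.
- manifold: Drilled aluminium block (the workpiece), 70 (its x) x 44 (its y) x 32 mm, one 18 mm through bore from above. Starts under one end of the strap, underside 22 mm above the bench. Grip across the 44 mm width. Origin: centre of its underside; z up. Either way round in its tray.
- step_block: Dark steel stepped packing block, 64 (x) x 30 (y) mm, four steps each 16 mm long rising along +x: 22, 32, 42, 52 mm high. Starts with the second step under an end of the strap, high end outward, underside 22 mm above the bench. Grip across the 30 mm, best 5 mm from the centre toward the high end (centre of mass). Origin: centre of its underside; z up. Either way round in its rest.
- collar_spindle: Fixed round wooden base, diameter 68, 12 mm high, with a steel pin 6 mm thick standing at its centre and tapering to a point 46 mm above the bench; the collar goes over the pin and rests on the base. Origin: centre of the underside.
- strap_rest: Fixed long wooden rest for the strap, 142 (its x) x 70 (its y) x 15 mm, with a rectangular recess 122 x 50 mm, 5 mm deep (floor 10 mm above the bench). Origin: centre of the underside. The rims leave 9 mm beside the strap, less than a finger: hold the strap with the fingertips at least 6 mm above its underside.
- block_rest: Fixed short wooden rest for the stepped block, 102 (its x) x 68 (its y) x 18 mm, with a rectangular recess 82 x 48 mm, 8 mm deep (floor 10 mm above the bench). Origin: centre of the underside. Hold the block with the fingertips at least 9 mm above its underside.
- work_tray: Fixed grey steel tray lined with black ribbed rubber, for the aluminium block, 100 (its x) x 74 (its y) x 14 mm, inside 92 x 66 mm, 8 mm deep (floor 6 mm above the bench). Origin: centre of the underside. Hold the block with the fingertips at least 9 mm above its underside.
Not all that is in view belongs to the job. There is more than one size of the manifold; the one meant has the size given above.

How it is judged:
On the way, in this order (a step that is already met when the one before it is completed fails the run):
1. the collar sits on its spindle, released (horizontal distance between collar and collar_spindle below 0.009 m and z of collar in the frame of collar_spindle between 0.008 and 0.016 m and angle between collar's own z axis and vertical below 0.12 rad and linear speed of collar below 0.03 m/s and angular speed of collar below 0.3 rad/s and contact force between the fingers and collar below 0.1 N), for 0.2 s.
2. then the strap lies in its rest, released (horizontal distance between strap and strap_rest below 0.015 m and z of strap in the frame of strap_rest between 0.006 and 0.014 m and angle between strap's own z axis and vertical below 0.12 rad and linear speed of strap below 0.03 m/s and angular speed of strap below 0.3 rad/s and contact force between the fingers and strap below 0.1 N and angle between the x axis of strap and the x axis of strap_rest, either way round below 0.35 rad), for 0.2 s.
At the end, for the whole second after the job is handed in: All four pieces released, at rest, flat (0.12 rad) on the floor of their own places (4 mm): collar within 9 mm of its pin; strap and stepped block within 15 mm and aluminium block within 17 mm of the middle of their recesses, along the recess within 0.35 rad (all of step 1 and all of step 2 and horizontal distance between step_block and block_rest below 0.015 m and z of step_block in the frame of block_rest between 0.006 and 0.014 m and angle between each of step_block, manifold's own z axis and vertical below 0.12 rad and linear speed of each of step_block, manifold below 0.03 m/s and angular speed of each of step_block, manifold below 0.3 rad/s and contact force between the fingers and step_block below 0.1 N and angle between the x axis of step_block and the x axis of block_rest, either way round below 0.35 rad and horizontal distance between manifold and work_tray below 0.017 m and z of manifold in the frame of work_tray between 0.002 and 0.01 m and contact force between the fingers and manifold below 0.1 N and angle between the x axis of manifold and the x axis of work_tray, either way round below 0.35 rad); the robot touches nothing.
It fails at once if a piece was dropped or thrown (falling free of the fingers faster than 0.9 m/s, about 40 mm of fall) ((linear speed of strap above 0.9 m/s and contact force between the fingers and strap below 0.05 N) or (linear speed of step_block above 0.9 m/s and contact force between the fingers and step_block below 0.05 N) or (linear speed of manifold above 0.9 m/s and contact force between the fingers and manifold below 0.05 N) or (linear speed of collar above 0.9 m/s and contact force between the fingers and collar below 0.05 N)).
It fails at once if the aluminium block or the stepped block was pulled 20 mm or more from its place while the strap was still on the stud (distance of any of manifold, step_block from where it was at the start of the episode above 0.02 m and horizontal distance between strap and clamp_plate below 0.02 m and height (world z) of strap below 0.09 m).
It also fails if it takes over 104 s, if anything falls off the work surface, if the arm or the gripper's body presses on something with over 40 N, if the wrist force passes 120 N, or if a joint passes its speed limit or range.

## Working session

There is one attempt and no reset: what is moved stays moved. The work goes in short steps, Python scripts to look and compute and a shell command to move; the robot and the scene stay as the last step left them, time stands still between calls to the robot, and variables do not carry over. Pictures are saved under pics/ and viewed, at most 16 in all, crops included, and the job is handed in when it is done.

```bash
mkdir -p pics; cat > h.py <<'E'
import numpy as np,cv2,pickle
from station import telemetry,snapshot,manip
def take(n,f):
    s=snapshot(n); pickle.dump(s,open(f'pics/{f}.pkl','wb')); cv2.imwrite(f'pics/{f}.png',s['image'][:,:,::-1]); return s
def load(f): return pickle.load(open(f'pics/{f}.pkl','rb'))
def ray(s,uv):
    K=s['camera_matrix']; uv=np.atleast_2d(np.float64(uv))
    d=(uv-K[[0,1],[2,2]])/K[[0,1],[0,1]]; x=d.copy()
    for _ in range(20): x=d/(1+s['k1']*(x**2).sum(1,keepdims=True))
    R=cv2.Rodrigues(np.float64(s['rvec']))[0]; t=np.float64(s['tvec']).ravel()
    return -R.T@t, np.c_[x,np.ones(len(x))]@R
def plane(s,uv,z):
    o,d=ray(s,uv); return o+d*((z-o[2])/d[:,2])[:,None]
def cloud(s):
    h,w=s['depth'].shape; v,u=np.mgrid[:h,:w]
    o,d=ray(s,np.c_[u.ravel(),v.ravel()]); P=o+d*s['depth'].reshape(-1,1); P[s['depth'].ravel()==0]=np.nan
    return P.reshape(h,w,3)
def proj(s,P):
    R=cv2.Rodrigues(np.float64(s['rvec']))[0]; c=np.atleast_2d(P)@R.T+np.float64(s['tvec']).ravel()
    x=c[:,:2]/c[:,2:]; x=x*(1+s['k1']*(x**2).sum(1,keepdims=True)); K=s['camera_matrix']
    return x*K[[0,1],[0,1]]+K[[0,1],[2,2]]
E
python3 - <<'E'
from h import *
a=take('scene','s0');b=take('top','t0')
for s in(a,b):print(s['camera_matrix'].tolist(),s['k1'],ray(s,[[256,192]]))
print(telemetry.sense())
E
```

```text
[[403.581400470115, 0.0, 259.88366937159634], [0.0, 403.581400470115, 188.61667142279], [0.0, 0.0, 1.0]] 0.010464161609510263 (array([-0.01508967, -0.24912445,  0.8205442 ]), array([[ 0.59232259,  0.30144038, -0.74729548]]))
[[448.231415395565, 0.0, 249.2612493910156], [0.0, 448.231415395565, 190.33819221171026], [0.0, 0.0, 1.0]] -0.17670367547112523 (array([0.34609442, 0.05396681, 1.30581117]), array([[ 0.17455089,  0.00136001, -0.98476897]]))
{'t': 0.1, 'q': array([ 1.16348805e+00,  5.28353672e-01,  1.43376561e+00,  6.35641633e-06,
        1.18141596e+00, -1.78484943e-01]), 'qd': array([-0.00102399, -0.00152579, -0.00344337,  0.00085428, -0.00314477,
       -0.0047476 ]), 'tau': array([-5.67234383e-05, -4.43303239e+01, -1.78587431e+01, -2.21114769e-04,
        3.83763647e-03, -4.27482604e-06]), 'tcp_pos': array([0.141472  , 0.60811945, 0.2304462 ]), 'tool_rot': array([ 1.14163369e-01,  9.93461515e-01, -9.29078800e-04, -2.83252236e-04]), 'force': array([ 0.79329321, -0.43678215,  0.00445609]), 'ft_torque': array([0.01875971, 0.02895507, 0.05439447]), 'gripper_force': 0.0, 'finger_gap': 1.0030994785253482}
```

View pics/s0.png

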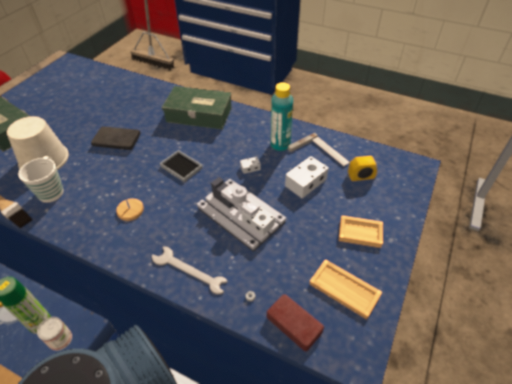

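View pics/t0.png

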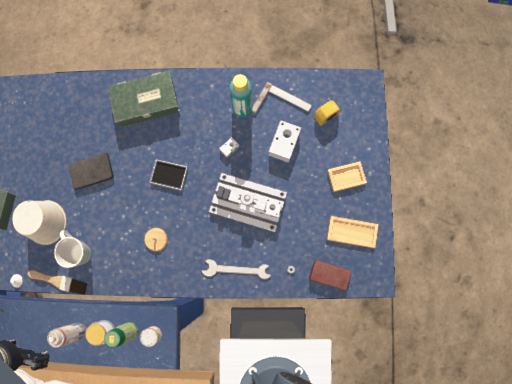

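The scene picture shows the stack at about (240,212), the spindle at (130,210), the tray at (181,165), the strap rest at (345,289) and the block rest at (361,232).

What could be taken for each item, by top-picture pixel:
- **Manifold:** the block on the plate under the strap end, around (270,207), the large white one (284,142) or the small one (229,147). I choose the one on the plate.
- **Tray:** grey-edged (168,175) or the dark pad (91,171). I choose (168,175).
- **Spindle:** the round wood at (156,239), not the cups.
- **Rests:** the long one is (353,232), the short one (347,177).

Next I'll measure these and check with a close crop.

```bash
python3 - <<'E'
from h import *
t=load('t0');s=load('s0')
def rect(S,m,z,name):
    c=max(cv2.findContours(m.astype(np.uint8),cv2.RETR_EXTERNAL,cv2.CHAIN_APPROX_NONE)[0],key=cv2.contourArea)
    P=plane(S,c[:,0,:],z)[:,:2]; r=cv2.minAreaRect(P.astype(np.float32)*1000)
    print(name,np.round(r[0],1),np.round(r[1],1),round(r[2],1))
for S,nm,boxes in((t,'top',dict(spin=(140,220,175,258),strap=(320,210,385,255),block=(322,157,375,197))),(s,'scene',dict(spin=(110,190,150,228),strap=(300,255,390,325),block=(330,210,390,252)))):
    hsv=cv2.cvtColor(S['image'],cv2.COLOR_RGB2HSV)
    w=(hsv[...,0]>8)&(hsv[...,0]<30)&(hsv[...,1]>70)&(hsv[...,2]>90)
    for k,z in dict(spin=.012,strap=.015,block=.018).items():
        b=boxes[k]; m=np.zeros_like(w); m[b[1]:b[3],b[0]:b[2]]=w[b[1]:b[3],b[0]:b[2]]; rect(S,m,z,nm+' '+k)
for S,nm,b in((t,'top',(143,153,195,197)),(s,'scene',(155,145,207,187))):
    hsv=cv2.cvtColor(S['image'],cv2.COLOR_RGB2HSV)
    w=(hsv[...,1]<110); m=np.zeros_like(w); m[b[1]:b[3],b[0]:b[2]]=w[b[1]:b[3],b[0]:b[2]]
    rect(S,m,.014,nm+' tray')
# stack cloud, by height
P=cloud(t); 
for lo,hi in((.015,.027),(.049,.06),(.062,.076),(.09,.1)):
    q=P[165:240,200:295].reshape(-1,3); q=q[(q[:,2]>lo)&(q[:,2]<hi)]
    if len(q)>4: print(lo,len(q),np.round(q.mean(0),4),cv2.minAreaRect((q[:,:2]*1000).astype(np.float32)))
a=cv2.resize(t['image'][160:245,195:305],None,fx=6,fy=6,interpolation=cv2.INTER_CUBIC)
cv2.imwrite('pics/c0.png',a[:,:,::-1])
E
```

```text
top spin [435.6 348.3] [64.6 62.5] 1.8
top strap [ 458.7 -224.4] [143.8  71.9] 79.9
top block [ 622.6 -211.6] [ 69.5 105.2] 14.1
scene spin [431.7 345.5] [74.3 67.8] 51.6
scene strap [ 455.9 -223.5] [144.5  79. ] 80.1
scene block [ 618.3 -212.4] [ 82.3 105.9] 14.4
top tray [628.3 317.4] [131.7 159. ] 0.2
scene tray [623.7 319.8] [181.1 151.8] 31.0
0.015 1455 [0.5422 0.0831 0.0218] ((545.1144409179688, 79.60398864746094), (199.89633178710938, 121.1097183227539), 73.39408874511719)
0.049 273 [0.529  0.0289 0.0544] ((541.7080688476562, 72.9822998046875), (174.7928009033203, 44.5442008972168), 75.26822662353516)
0.062 379 [0.5487 0.0978 0.0694] ((549.6261596679688, 96.76141357421875), (140.60537719726562, 32.84153366088867), 72.86337280273438)
0.09 104 [0.5436 0.0803 0.096 ] ((543.8424682617188, 80.21695709228516), (33.809364318847656, 32.84760284423828), 0.467068612575531)
```

View pics/c0.png

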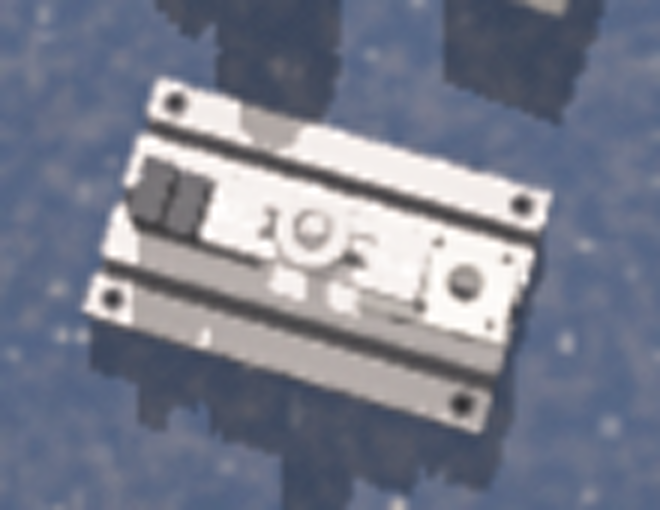

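The crop confirms the target stack: dark step block at the left (high) end, strap with collar at (312,228), and the drilled block at the right (465,285). The plate's long axis is at 73.4° and the stud is at about (0.544, 0.080).

```bash
cat >> h.py <<'E'
from scipy.spatial.transform import Rotation as Ro
def go(x,y,z,a):
    """a: heading (deg) of tool y in world, tool down; prints shift (units of 40mm, current tool axes) and turn (units of 90deg)"""
    s=telemetry.sense(); R=Ro.from_quat(s['tool_rot']).as_matrix(); a=np.radians(a)
    c,n=np.cos(a),np.sin(a); T=np.array([[-n,c,0],[c,n,0],[0,0,-1]]).T
    d=R.T@(np.array([x,y,z])-s['tcp_pos'])/.04; w=Ro.from_matrix(R.T@T).as_rotvec()/(np.pi/2)
    print('shift',np.round(d,3),'turn',np.round(w,4),'| t %.1f gap %.2f gf %.1f F %s tcp %s'%(s['t'],s['finger_gap'],s['gripper_force'],np.round(s['force'],1),np.round(s['tcp_pos'],4)))
E
cat > g.py <<'E'
import sys; from h import *
go(*map(float,sys.argv[1:5]))
E
for i in 1 2 3; do python3 -m crank '-0.854 -0.705 0 0 0 0;-0.854 -0.705 0 0 0 0;-0.854 -0.705 0 0 0 0;-0.854 -0.705 0 0 0 0;-0.854 -0.705 0 0 0 0' 0.4 40 | tail -1; done
python3 -m crank '0 0 0 0 0 0.094;0 0 0 0 0 0.094;0 0 0 0 0 0.094;0 0 0 0 0 0.094;0 0 0 0 0 0.094'
python3 -m crank '0 0 0 0 0 0.094;0 0 0 0 0 0.094;0 0 0 0 0 0.094;0 0 0 0 0 0.094;0 0 0 0 0 0.094'
python3 g.py .544 .080 .2 -16.6
python3 - <<'E'
from h import *
print(manip.grip_depth)
t=load('t0');P=cloud(t)
for n,b,lo,hi in(('spin',(140,220,175,258),.009,.02),('tray',(143,153,195,197),.009,.02),('strap',(320,210,385,255),.0125,.025),('block',(322,157,375,197),.0145,.025)):
    q=P[b[1]:b[3],b[0]:b[2]].reshape(-1,3); q=q[(q[:,2]>lo)&(q[:,2]<hi)]
    print(n,len(q),np.round(np.median(q,0),4),cv2.minAreaRect((q[:,:2]*1000).astype(np.float32)))
w=take('wrist','w0')
E
```

```text
gripper_force: 0.0
gripper_force: 0.0
gripper_force: 0.0
t: 2.1
tcp_pos: [0.5445, 0.0804, 0.2308]
tool_rot: [0.468, 0.884, -0.0, -0.001]
force: [0.2, 0.4, 0.3]
finger_gap: 0.699
gripper_force: 0.0
t: 2.6
tcp_pos: [0.5444, 0.0805, 0.2309]
tool_rot: [0.755, 0.656, -0.0, -0.0]
force: [0.1, 0.4, 0.7]
finger_gap: 0.701
gripper_force: 0.0
shift [-0.014 -0.008  0.772] turn [-0.0007  0.0001  0.0949] | t 2.6 gap 0.70 gf 0.0 F [0.1 0.4 0.7] tcp [0.5444 0.0805 0.2309]
0.0187
spin 346 [0.4356 0.3491 0.0129] ((435.01953125, 349.097900390625), (65.69795227050781, 62.104766845703125), 47.27872848510742)
tray 289 [0.6326 0.3172 0.0115] ((630.1561279296875, 326.82843017578125), (119.64053344726562, 74.82068634033203), 76.49862670898438)
strap 505 [ 0.4576 -0.2294  0.0149] ((459.22894287109375, -225.07748413085938), (143.6716766357422, 70.60923767089844), 79.58055114746094)
block 322 [ 0.6199 -0.2107  0.0182] ((622.6122436523438, -211.482421875), (69.1423110961914, 102.98799133300781), 14.574365615844727)
```

View pics/w0.png

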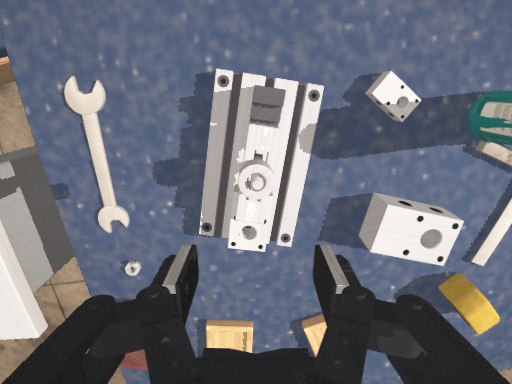

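The wrist picture shows the collar at (256,180), the step block at (267,105), and the drilled block at (248,236). I'll refine these from this view.

```bash
cat > st.py <<'E'
from h import *
import sys
w=load(sys.argv[1]);P=cloud(w); q=P[60:262,190:330].reshape(-1,3)
for lo,hi in((.018,.026),(.05,.058),(.067,.0725),(.073,.079),(.093,.099),(.1,.105)):
    r=q[(q[:,2]>lo)&(q[:,2]<hi)]; r=r[np.hypot(*(r[:,:2]-[.544,.08]).T)<.13]
    if len(r)>4: print(lo,len(r),np.round(np.median(r,0),4),[np.round(v,1) for v in cv2.minAreaRect((r[:,:2]*1000).astype(np.float32))])
E
python3 st.py w0
python3 -m crank '0 0 0.75 0 0 0.094;0 0 0 0 0 0;0 0 0 0 0 0;0 0 0 0 0 0;0 0 0 0 0 0'
python3 - <<'E'
from h import *
w=take('wrist','w1')
E
python3 st.py w1; python3 g.py .544 .08 .072 -16.6
```

```text
0.018 8792 [0.5475 0.1002 0.0226] [array([545.2,  80. ]), array([200.5, 120.7]), np.float64(73.4)]
0.05 1313 [0.5277 0.0132 0.0546] [array([539.3,  61. ]), array([151.2,  44.1]), np.float64(75.2)]
0.067 1815 [0.5462 0.1016 0.0705] [array([544.9,  79.4]), array([104.6,  32. ]), np.float64(73.3)]
0.073 614 [0.566  0.1559 0.0746] [array([555.4, 119.2]), array([94.9, 31.9]), np.float64(72.8)]
0.093 820 [0.5448 0.0822 0.0964] [array([544.5,  81.2]), array([35. , 34.8]), np.float64(17.9)]
0.1 108 [0.5455 0.0806 0.1021] [array([545.1,  80.4]), array([10.4, 10.3]), np.float64(81.9)]
t: 3.15
tcp_pos: [0.5455, 0.0805, 0.2023]
tool_rot: [0.799, 0.601, 0.001, 0.001]
force: [-0.9, 0.2, 0.0]
finger_gap: 0.699
gripper_force: 0.0
0.018 10197 [0.554  0.1008 0.0226] [array([545.3,  80. ]), array([200.4, 120.6]), np.float64(73.4)]
0.05 1439 [0.5293 0.0143 0.0546] [array([539.3,  62. ]), array([149.1,  43.9]), np.float64(75.3)]
0.067 2144 [0.5468 0.1031 0.0705] [array([549.8,  95.5]), array([138.3,  31.9]), np.float64(73.1)]
0.073 741 [0.5663 0.1558 0.0747] [array([556.6, 118.9]), array([94. , 32.9]), np.float64(72.0)]
0.093 997 [0.5451 0.0823 0.0965] [array([544.8,  81. ]), array([34.6, 35.2]), np.float64(42.7)]
0.1 128 [0.5455 0.0805 0.1022] [array([545.2,  80.1]), array([10.3, 10.2]), np.float64(74.1)]
shift [-0.022 -0.037  3.256] turn [ 0.0011 -0.0003  0.0056] | t 3.2 gap 0.70 gf 0.0 F [-0.5  0.1  0.5] tcp [0.5454 0.0805 0.2023]
```

View pics/w1.png

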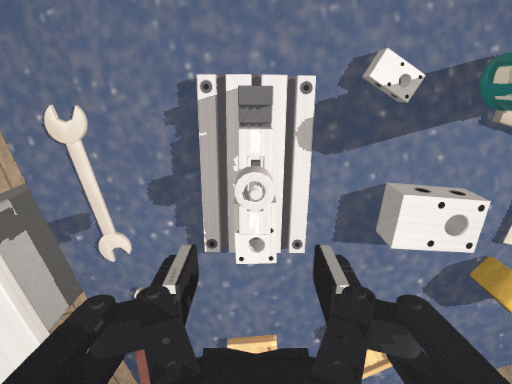

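Collar at (0.5447, 0.081), TCP right above it. I'll descend, close and lift.

```bash
python3 -m crank '0 0 0.8 0 0 0.005;0 0 0.8 0 0 0;0 0 0.8 0 0 0;0 0 0.5 0 0 0;0 0 0.35 0 0 0' | head -2
python3 -m crank '0 0 0 0 0 0;0 0 0 0 0 0;0 0 0 0 0 0;0 0 0 0 0 0;0 0 0 0 0 0' -1 40
python3 -m crank '0 0 0 0 0 0;0 0 0 0 0 0;0 0 0 0 0 0;0 0 0 0 0 0;0 0 0 0 0 0' 
python3 -m crank '0 0 -0.2 0 0 0;0 0 -0.4 0 0 0;0 0 -0.5 0 0 0;0 0 -0.5 0 0 0;0 0 -0.5 0 0 0'
python3 g.py .435 .349 .15 -16.6
python3 -c "
from h import *
take('wrist','w2')"
```

```text
t: 3.7
tcp_pos: [0.5445, 0.0805, 0.0702]
t: 4.2
tcp_pos: [0.5452, 0.0805, 0.072]
tool_rot: [0.802, 0.598, 0.001, 0.0]
force: [-0.9, -0.1, -1.5]
finger_gap: 0.404
gripper_force: 39.9
t: 4.7
tcp_pos: [0.545, 0.0805, 0.0716]
tool_rot: [0.802, 0.597, 0.0, 0.0]
force: [-0.7, -0.0, 3.1]
finger_gap: 0.409
gripper_force: 40.2
t: 5.2
tcp_pos: [0.5445, 0.0805, 0.1561]
tool_rot: [0.802, 0.597, -0.0, -0.0]
force: [0.0, -0.2, -1.6]
finger_gap: 0.406
gripper_force: 40.0
shift [ 5.649 -4.543  0.154] turn [-0.0004  0.0001 -0.0002] | t 5.2 gap 0.41 gf 40.0 F [ 0.  -0.2 -1.6] tcp [0.5445 0.0805 0.1561]
```

View pics/w2.png

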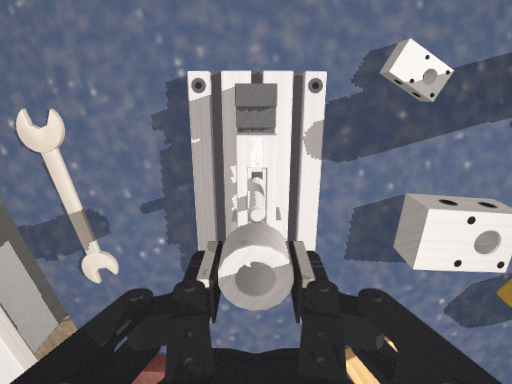

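The collar is held between the fingers at (255,265) and is clear of the stud. Next I'll move towards the spindle and look at it from nearer.

```bash
python3 -m crank '0.6 -0.6 0 0 0 0;0.8 -0.9 0 0 0 0;0.8 -0.9 0 0 0 0;0.8 -0.9 0 0 0 0;0.6 -0.9 0 0 0 0' |head -2
python3 -m crank '0 -0.3 0 0 0 0;0 0 0 0 0 0;0 0 0 0 0 0;0 0 0 0 0 0;0 0 0 0 0 0' |head -2
python3 - <<'E'
from h import *
w=take('wrist','w3');P=cloud(w)
q=P.reshape(-1,3); near=np.hypot(*(q[:,:2]-[.435,.348]).T)<.05
r=q[near&(q[:,2]>.009)&(q[:,2]<.016)]
print(len(r),np.round(np.median(r,0),4),cv2.minEnclosingCircle((r[:,:2]*1000).astype(np.float32)),cv2.minAreaRect((r[:,:2]*1000).astype(np.float32)))
r=q[near&(q[:,2]>.018)&(q[:,2]<.06)];print(len(r),np.round(np.median(r,0),4),np.round(r[np.argsort(-r[:,2])][:5],4))
go(.435,.349,.15,-16.6)
E
```

```text
t: 5.75
tcp_pos: [0.4241, 0.2683, 0.1551]
t: 6.25
tcp_pos: [0.415, 0.2691, 0.1553]
4437 [0.4357 0.3501 0.0125] ((435.28387451171875, 348.7843933105469), 34.14178466796875) ((435.0172119140625, 349.1717529296875), (66.47106170654297, 66.76322937011719), 75.60525512695312)
43 [0.4354 0.3489 0.041 ] [[0.4346 0.3491 0.0488]
 [0.4351 0.3482 0.0473]
 [0.4361 0.3487 0.047 ]
 [0.4356 0.3496 0.0467]
 [0.4359 0.348  0.0465]]
shift [ 2.058 -0.09   0.133] turn [ 0.0003 -0.0002 -0.0016] | t 6.3 gap 0.40 gf 40.2 F [-0.1  0.  -0.9] tcp [0.4147 0.2691 0.1553]
```

View pics/w3.png

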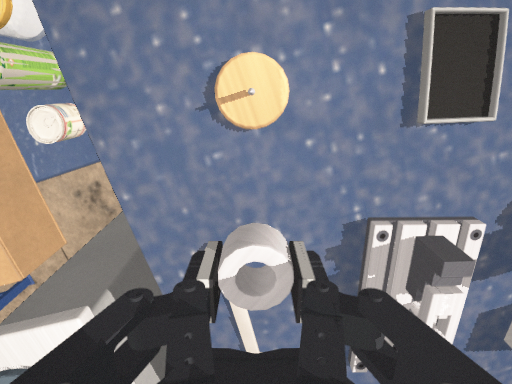

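The spindle is at (252,90) in the picture, (0.4353, 0.3488) in the world, with its pin upright. The tray is at (465,65).

```bash
python3 -m crank '0.5 -0.03 0 0 0 0;0.6 -0.03 0 0 0 0;0.6 -0.03 0 0 0 0;0.36 0 0 0 0 0;0 0 0 0 0 0' |head -2
python3 -m crank '0 0 0.6 0 0 0;0 0 0.6 0 0 0;0 0 0.6 0 0 0;0 0 0.3 0 0 0;0 0 0 0 0 0' |head -2
python3 g.py .4353 .3488 .0136 -16.6
```

```text
t: 6.8
tcp_pos: [0.4349, 0.351, 0.1553]
t: 7.3
tcp_pos: [0.4323, 0.3484, 0.0697]
shift [0.035 0.073 1.402] turn [-0.0021  0.0022 -0.0007] | t 7.3 gap 0.40 gf 40.1 F [-0.  -0.1 -1.3] tcp [0.4323 0.3484 0.0697]
```

```bash
python3 -m crank '0.03 0.07 0.1 0 0 0;0 0 0.3 0 0 0;0 0 0.3 0 0 0;0 0 0.3 0 0 0;0 0 0 0 0 0' |head -2
python3 g.py .4353 .3488 .0136 -16.6
```

```text
t: 7.8
tcp_pos: [0.4353, 0.3496, 0.0294]
shift [-0.019  0.007  0.395] turn [-0.0018  0.0018 -0.0002] | t 7.8 gap 0.40 gf 40.1 F [-1.2  0.6 -2.2] tcp [0.4353 0.3496 0.0294]
```

```bash
python3 -m crank '0 0 0.15 0 0 0;0 0 0.12 0 0 0;0 0 0.08 0 0 0;0 0 0.04 0 0 0;0 0 0 0 0 0' |head -4
python3 g.py .4353 .3488 .0136 -16.6
python3 -m crank '0 0 0 0 0 0;0 0 0 0 0 0;0 0 0 0 0 0;0 0 0 0 0 0;0 0 0 0 0 0' 0.3 40
python3 -m crank '0 0 -0.3 0 0 0;0 0 -0.6 0 0 0;0 0 -0.8 0 0 0;0 0 -0.8 0 0 0;0 0 -0.8 0 0 0' |head -2
python3 -c "
from h import *
take('wrist','w4')"
python3 g.py .545 .0803 .2 -16.6
```

```text
t: 8.3
tcp_pos: [0.4366, 0.3503, 0.0156]
tool_rot: [0.802, 0.597, -0.0, -0.0]
force: [0.1, -0.1, -1.3]
shift [-0.045 -0.021  0.049] turn [-0.0001  0.0001 -0.0002] | t 8.3 gap 0.40 gf 40.2 F [ 0.1 -0.1 -1.3] tcp [0.4366 0.3503 0.0156]
t: 8.8
tcp_pos: [0.4368, 0.3504, 0.0159]
tool_rot: [0.802, 0.598, 0.0, 0.0]
force: [-0.2, 0.1, 0.4]
finger_gap: 0.65
gripper_force: 0.0
t: 9.3
tcp_pos: [0.4365, 0.3502, 0.1497]
shift [-5.746  4.479 -1.135] turn [ 0.0048 -0.0046  0.    ] | t 9.3 gap 0.65 gf 0.0 F [0.9 0.5 1.9] tcp [0.4394 0.3519 0.1549]
```

View pics/w4.png

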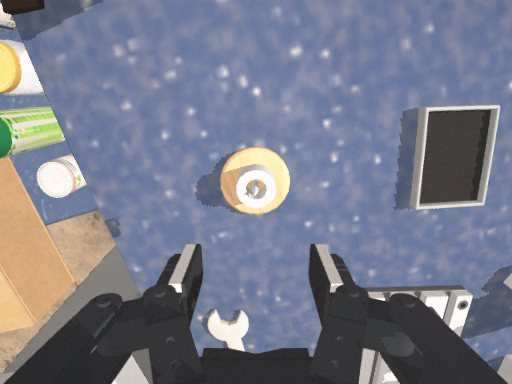

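The collar sits on its base round the pin at (257,188). Next is the strap.

```bash
python3 - <<'E'
from h import *
w=load('w4');q=cloud(w).reshape(-1,3)
d=np.hypot(*(q[:,:2]-[.435,.348]).T)
r=q[(d<.05)&(q[:,2]>.03)&(q[:,2]<.041)];print('collar',len(r),cv2.minEnclosingCircle((r[:,:2]*1000).astype(np.float32)),np.median(r[:,2]))
for f in('w3','w4'):
    w=load(f);q=cloud(w).reshape(-1,3)
    d=np.hypot(*(q[:,:2]-[.63,.32]).T)
    r=q[(d<.09)&(q[:,2]>.010)&(q[:,2]<.018)];print('tray rim',len(r),cv2.minAreaRect((r[:,:2]*1000).astype(np.float32)))
E
python3 -m crank '-0.7 0.55 0 0 0 0;-0.9 0.7 0 0 0 0;-0.9 0.7 0 0 0 0;-0.9 0.7 0 0 0 0;-0.9 0.7 0 0 0 0' |head -2
python3 -m crank '-0.8 0.6 0 0 0 0;-0.65 0.53 0 0 0 0;0 0 0 0 0 0;0 0 0 0 0 0;0 0 0 0 0 0' |head -2
python3 g.py .545 .0803 .059 -16.6
```

```text
collar 1050 ((436.7848205566406, 350.56103515625), 17.911046981811523) 0.038266334507474326
tray rim 2049 ((628.1004638671875, 317.353271484375), (100.6432876586914, 75.57848358154297), 76.61528778076172)
tray rim 1782 ((627.8421020507812, 317.4588317871094), (100.64130401611328, 75.41539001464844), 76.46455383300781)
t: 9.85
tcp_pos: [0.5163, 0.1456, 0.1485]
t: 10.35
tcp_pos: [0.5418, 0.0795, 0.1479]
shift [0.043 0.072 2.222] turn [-0.0005 -0.0001  0.0002] | t 10.3 gap 0.65 gf 0.0 F [-0.1 -0.1 -0.5] tcp [0.5418 0.0795 0.1479]
```

Collar is 2 mm off its pin centre, which is well inside the limit. The tray is at (0.628, 0.3174) with its long axis at 76.5°.

```bash
python3 -m crank '0.04 0.07 0.3 0 0 0;0 0 0.6 0 0 0;0 0 0.6 0 0 0;0 0 0.4 0 0 0;0 0 0.3 0 0 0' |head -2
python3 -m crank '0 0 0 0 0 0;0 0 0 0 0 0;0 0 0 0 0 0;0 0 0 0 0 0;0 0 0 0 0 0' |head -2
python3 g.py .545 .0803 .059 -16.6
```

```text
t: 10.85
tcp_pos: [0.5446, 0.0807, 0.0578]
t: 11.35
tcp_pos: [0.5462, 0.0794, 0.0605]
shift [ 0.014 -0.036  0.037] turn [ 0.001  -0.0002 -0.0002] | t 11.3 gap 0.65 gf 0.0 F [-0.2  0.7 -0.2] tcp [0.5462 0.0794 0.0605]
```

```bash
python3 -m crank '0.01 -0.03 0.02 0 0 0;0 0 0 0 0 0;0 0 0 0 0 0;0 0 0 0 0 0;0 0 0 0 0 0' -1 70
python3 -m crank '0 0 0 0 0 0;0 0 0 0 0 0;0 0 0 0 0 0;0 0 -0.1 0 0 0;0 0 -0.2 0 0 0'
python3 -m crank '0 0 -0.3 0 0 0;0 0 -0.4 0 0 0;0 0 -0.5 0 0 0;0 0 -0.5 0 0 0;0 0 -0.5 0 0 0'
python3 -c "
from h import *
take('wrist','w5')"
python3 g.py .459 -.225 .16 -16.6
```

```text
t: 11.85
tcp_pos: [0.5448, 0.0801, 0.0595]
tool_rot: [0.802, 0.597, 0.0, 0.0]
force: [-0.5, 0.6, 5.9]
finger_gap: 0.357
gripper_force: 69.5
t: 12.35
tcp_pos: [0.5438, 0.0801, 0.0703]
tool_rot: [0.802, 0.597, -0.001, -0.001]
force: [-1.0, 0.1, -2.3]
finger_gap: 0.347
gripper_force: 69.5
t: 12.85
tcp_pos: [0.5445, 0.0802, 0.1604]
tool_rot: [0.802, 0.598, 0.0, 0.0]
force: [0.2, 0.0, -1.7]
finger_gap: 0.35
gripper_force: 69.5
shift [-7.937  0.079  0.077] turn [ 0.0041 -0.001  -0.    ] | t 12.9 gap 0.35 gf 69.6 F [0.6 0.8 0.2] tcp [0.5467 0.0802 0.1636]
```

View pics/w5.png

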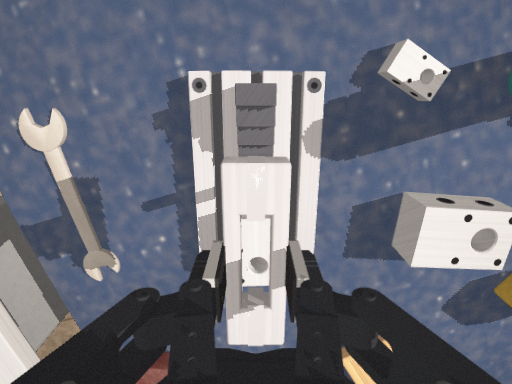

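The strap is held level at (257,250), clear of the stud, with both blocks still in place. Next: over to the strap rest.

```bash
python3 -m crank '-0.4 0 0 0 0 0;-0.7 0.01 0 0 0 0;-0.9 0.01 0 0 0 0;-0.9 0.01 0 0 0 0;-0.9 0.01 0 0 0 0' |head -2
python3 -m crank '-0.9 0.01 0 0 0 0;-0.9 0.01 0 0 0 0;-0.9 0.01 0 0 0 0;-0.9 0.01 0 0 0 0;-0.54 0 0 0 0 0' |head -2
python3 -m crank '0 0 0 0 0 -0.035;0 0 0 0 0 -0.034;0 0 0 0 0 0;0 0 0 0 0 0;0 0 0 0 0 0' |head -2
python3 g.py .459 -.225 .0155 -10.4
python3 - <<'E'
from h import *
for f in('w1','w2','w5'):
    q=cloud(load(f)).reshape(-1,3); q=q[~np.isnan(q[:,2])]
    a=np.radians(73.4); ex=np.array([np.cos(a),np.sin(a)]); ey=np.array([-ex[1],ex[0]]); d=q[:,:2]-[.5453,.08]
    X,Y,Z=d@ex*1e3,d@ey*1e3,q[:,2]*1e3
    for n,c in(('man',(X>-110)&(X<-10)&(abs(Y)<40)&(Z>50)&(Z<58)),('step',(X>20)&(X<105)&(abs(Y)<40)&(Z>40)&(Z<77))):
        print(f,n,c.sum(),np.round([*np.percentile(X[c],[1,99]),*np.percentile(Y[c],[1,99])],1), cv2.minAreaRect(np.c_[X,Y][c].astype(np.float32)))
E
```

```text
t: 13.4
tcp_pos: [0.501, -0.0675, 0.158]
t: 13.9
tcp_pos: [0.4551, -0.2279, 0.1581]
t: 14.4
tcp_pos: [0.4565, -0.225, 0.1586]
shift [0.01  0.064 3.577] turn [-0.0005 -0.0002 -0.0005] | t 14.4 gap 0.35 gf 69.6 F [ 0.1  0.1 -2.2] tcp [ 0.4565 -0.225   0.1586]
w1 man 1380 [-95.  -25.4 -23.2  21.4] ((-60.231197357177734, -0.7938728332519531), (71.08343505859375, 43.91789627075195), 1.9105658531188965)
w1 step 2595 [ 21.4  87.  -15.   15.8] ((53.87559127807617, -0.06784248352050781), (31.771867752075195, 67.72614288330078), 89.59597778320312)
w2 man 190 [-69.8 -18.9 -21.6  21.7] ((-41.68281555175781, -3.90850830078125), (48.57670593261719, 44.53409957885742), 18.52015495300293)
w2 step 3720 [ 21.1  87.7 -14.9  15.7] ((53.90216064453125, 0.18023109436035156), (31.85430335998535, 67.73506164550781), 89.92252349853516)
w5 man 1649 [-94.8 -25.2 -11.8  13.4] ((-60.1192741394043, 0.46863269805908203), (25.705224990844727, 72.33943176269531), 89.24531555175781)
w5 step 2853 [ 29.5  87.5 -14.2  15.5] ((58.067588806152344, 0.7293119430541992), (59.20339584350586, 29.9981746673584), 0.41880518198013306)
```

```bash
python3 -m crank '0.01 0.06 0.4 0 0 0;0 0 0.6 0 0 0;0 0 0.7 0 0 0;0 0 0.6 0 0 0;0 0 0.3 0 0 0' |head -2
python3 -m crank '0 0 0.3 0 0 0;0 0 0.2 0 0 0;0 0 0 0 0 0;0 0 0 0 0 0;0 0 0 0 0 0' |head -2
python3 g.py .459 -.225 .0155 -10.4
python3 -c "
from h import *
take('top','t1')
a=load('t1')['image'][195:275,300:410];cv2.imwrite('pics/c1.png',cv2.resize(a,None,fx=6,fy=6,interpolation=cv2.INTER_CUBIC)[:,:,::-1])"
```

```text
t: 14.9
tcp_pos: [0.4586, -0.2243, 0.0531]
t: 15.4
tcp_pos: [0.4599, -0.2256, 0.0357]
shift [ 0.01  -0.026  0.504] turn [ 0.001   0.0006 -0.0001] | t 15.4 gap 0.35 gf 69.6 F [-0.1  0.1 -3. ] tcp [ 0.4599 -0.2256  0.0357]
```

View pics/c1.png

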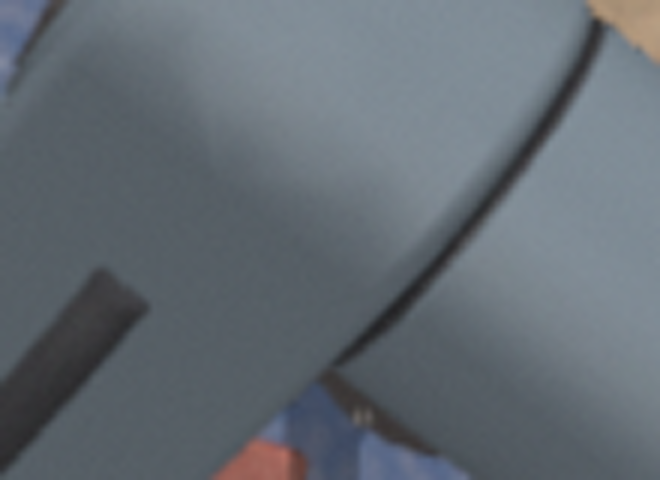

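The arm hides the rest in this view. The measured position was consistent, so I'll go down gently.

```bash
python3 -m crank '0 -0.02 0.18 0 0 0;0 0 0.15 0 0 0;0 0 0.1 0 0 0;0 0 0.04 0 0 0;0 0 0 0 0 0' |head -4
python3 g.py .459 -.225 .0155 -10.4
```

```text
t: 15.95
tcp_pos: [0.4584, -0.2249, 0.0158]
tool_rot: [0.768, 0.64, -0.0, -0.0]
force: [0.0, -0.9, -2.1]
shift [0.001 0.014 0.008] turn [-0.0003 -0.0002 -0.0001] | t 15.9 gap 0.35 gf 69.7 F [ 0.  -0.9 -2.1] tcp [ 0.4584 -0.2249  0.0158]
```

```bash
python3 -m crank '0 0 0.03 0 0 0;0 0 0 0 0 0;0 0 0 0 0 0;0 0 0 0 0 0;0 0 0 0 0 0' |head -4
python3 g.py .459 -.225 .0155 -10.4
```

```text
t: 16.45
tcp_pos: [0.4586, -0.2251, 0.0155]
tool_rot: [0.768, 0.64, 0.0, 0.0]
force: [-1.2, 0.8, 6.6]
shift [0.003 0.009 0.   ] turn [ 0.0002  0.0002 -0.    ] | t 16.4 gap 0.35 gf 70.6 F [-1.2  0.8  6.6] tcp [ 0.4586 -0.2251  0.0155]
```

Contact at the floor, so I'll release and rise.

```bash
python3 -m crank '0 0 0 0 0 0;0 0 0 0 0 0;0 0 0 0 0 0;0 0 0 0 0 0;0 0 0 0 0 0' 0.4 40 | head -4
python3 -m crank '0 0 -0.3 0 0 0;0 0 -0.6 0 0 0;0 0 -0.8 0 0 0;0 0 -0.9 0 0 0;0 0 -0.9 0 0 0' |head -2
python3 -m crank '-0.5 0 -0.4 0 0 0;-0.5 0 0 0 0 0;0 0 0 0 0 0;0 0 0 0 0 0;0 0 0 0 0 0' |head -2
python3 - <<'E'
from h import *
q=cloud(take('wrist','w6')).reshape(-1,3); d=np.hypot(*(q[:,:2]-[.459,-.225]).T)<.1
for lo,hi in((.0125,.018),(.022,.031)):
    r=q[d&(q[:,2]>lo)&(q[:,2]<hi)];print(len(r),cv2.minAreaRect((r[:,:2]*1000).astype(np.float32)),np.median(r[:,2]))
d=np.hypot(*(q[:,:2]-[.6225,-.2115]).T)<.08; r=q[d&(q[:,2]>.0145)&(q[:,2]<.022)]
if len(r)>5: print('block',len(r),cv2.minAreaRect((r[:,:2]*1000).astype(np.float32)))
go(.5281,.0225,.2,-14.7)
E
```

```text
t: 16.95
tcp_pos: [0.4586, -0.225, 0.0148]
tool_rot: [0.768, 0.64, 0.0, -0.0]
force: [0.4, -0.2, -0.3]
t: 17.45
tcp_pos: [0.4582, -0.2247, 0.1569]
t: 17.95
tcp_pos: [0.4508, -0.2632, 0.1706]
4078 ((458.8456726074219, -225.95095825195312), (141.46487426757812, 70.53883361816406), 80.00273132324219) 0.01539447347068254
2878 ((458.33258056640625, -226.30224609375), (104.19700622558594, 31.9853515625), 79.5040054321289) 0.026525668046311096
block 3489 ((623.10498046875, -213.34548950195312), (69.28762817382812, 102.08507537841797), 14.149249076843262)
shift [ 7.373  0.611 -0.729] turn [-0.001  -0.0007  0.048 ] | t 18.0 gap 0.70 gf 0.0 F [-0.2  0.2  0.6] tcp [ 0.4509 -0.2631  0.1705]
```

View pics/w6.png

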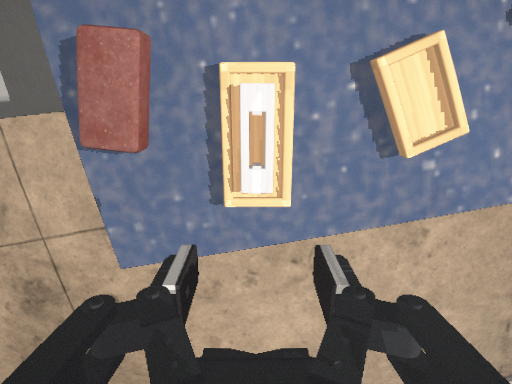

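The strap lies in its rest at (257,137), squared and 1 mm off centre. The block rest is at (420,95), long axis 104°. Next is the aluminium block, centre (0.5285, 0.0225), axis about 75.3°.

```bash
python3 -m crank '0.6 0.07 -0.1 0 0 0;0.9 0.08 -0.1 0 0 0;0.9 0.08 -0.1 0 0 0;0.95 0.08 -0.1 0 0 0;0.95 0.08 0 0 0 0' 1 |head -2
python3 -m crank '0.95 0.08 0 0 0 0;0.95 0.08 0 0 0 0;0 0 0 0 0 0.048;0 0 0 0 0 0;0 0 0 0 0 0' |head -2
python3 - <<'E'
from h import *
w=take('wrist','w7');q=cloud(w).reshape(-1,3); d=np.hypot(*(q[:,:2]-[.5285,.0225]).T)<.07
r=q[d&(q[:,2]>.05)&(q[:,2]<.058)];print(len(r),cv2.minAreaRect((r[:,:2]*1000).astype(np.float32)))
d=np.hypot(*(q[:,:2]-[.562,.134]).T)<.07
r=q[d&(q[:,2]>.04)&(q[:,2]<.08)];print(len(r),cv2.minAreaRect((r[:,:2]*1000).astype(np.float32)))
go(.5285,.0225,.15,-14.7)
E
```

```text
t: 18.5
tcp_pos: [0.4978, -0.0959, 0.1869]
t: 19.0
tcp_pos: [0.5174, -0.024, 0.1866]
3621 ((531.5677490234375, 32.61848831176758), (90.644287109375, 44.20352554321289), 75.39664459228516)
1221 ((550.6543579101562, 99.14615631103516), (52.6387825012207, 30.02451515197754), 74.8892593383789)
shift [ 1.207 -0.029  0.916] turn [-0.0005  0.0001  0.0003] | t 19.1 gap 1.00 gf 0.0 F [ 0.   0.7 -0.4] tcp [ 0.5174 -0.0245  0.1866]
```

View pics/w7.png

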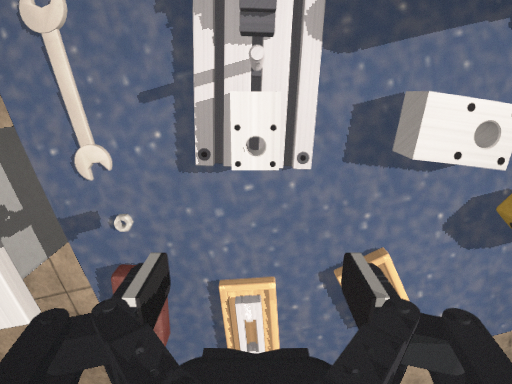

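Block clear in the picture at (255,130), four small holes and a single bore. I'll go down on it.

```bash
python3 -m crank '0.6 -0.02 0 0 0 0;0.6 -0.02 0.5 0 0 0;0 0 0.7 0 0 0;0 0 0.6 0 0 0;0 0 0 0 0 0' |head -2
python3 g.py .529 .0226 .032 -14.7
```

```text
t: 19.55
tcp_pos: [0.526, 0.0221, 0.1122]
shift [0.034 0.084 2.005] turn [-0.0046  0.0004 -0.0008] | t 19.6 gap 1.00 gf 0.0 F [-1.3 -0.1  0.4] tcp [0.526  0.0221 0.1122]
```

```bash
python3 -m crank '0.03 0.06 0.5 0 0 0;0 0 0.6 0 0 0;0 0 0.5 0 0 0;0 0 0.3 0 0 0;0 0 0.05 0 0 0' |head -2
python3 -m crank '0 0 0 0 0 0;0 0 0 0 0 0;0 0 0 0 0 0;0 0 0 0 0 0;0 0 0 0 0 0' |head -2
python3 g.py .529 .0226 .032 -14.7
```

```text
t: 20.05
tcp_pos: [0.5308, 0.0224, 0.0364]
t: 20.55
tcp_pos: [0.5314, 0.023, 0.0374]
shift [-0.024 -0.055  0.134] turn [ 0.0006 -0.     -0.0002] | t 20.6 gap 1.00 gf 0.0 F [0.2 0.2 0.4] tcp [0.5314 0.023  0.0374]
```

```bash
python3 -m crank '-0.02 -0.05 0.13 0 0 0;0 0 0 0 0 0;0 0 0 0 0 0;0 0 0 0 0 0;0 0 0 0 0 0' |head -2
python3 -m crank '0 0 0 0 0 0;0 0 0 0 0 0;0 0 0 0 0 0;0 0 0 0 0 0;0 0 0 0 0 0' -1 70 |tail -2
python3 -m crank '0 0 0 0 0 0;0 0 0 0 0 0;0 0 0 0 0 0;0 0 0 0 0 0;0 0 0 0 0 0'
python3 -m crank '0 0 -0.2 0 0 0;0 0 -0.4 0 0 0;0 0 -0.6 0 0 0;0 0 -0.8 0 0 0;0 0 -0.8 0 0 0'
python3 -m crank '0 0 -0.4 0 0 0;0 0 0 0 0 0;0 0 0 0 0 0;0 0 0 0 0 0;0 0 0 0 0 0'|tail -2
python3 -c "
from h import *
take('wrist','w8')"
python3 g.py .628 .3174 .17 -13.5
```

```text
t: 21.05
tcp_pos: [0.529, 0.0227, 0.0317]
finger_gap: 0.5
gripper_force: 73.6
t: 22.05
tcp_pos: [0.5293, 0.0227, 0.0321]
tool_rot: [0.792, 0.611, 0.0, 0.0]
force: [-0.0, 0.2, 5.2]
finger_gap: 0.499
gripper_force: 73.6
t: 22.55
tcp_pos: [0.5276, 0.0229, 0.144]
tool_rot: [0.792, 0.611, -0.001, -0.001]
force: [0.5, -0.2, -2.2]
finger_gap: 0.498
gripper_force: 72.7
finger_gap: 0.496
gripper_force: 72.9
shift [ 7.758  0.543 -0.295] turn [-0.0019  0.0002 -0.0137] | t 23.1 gap 0.50 gf 72.9 F [ 0.8  0.2 -2.9] tcp [0.5281 0.0228 0.1584]
```

View pics/w8.png

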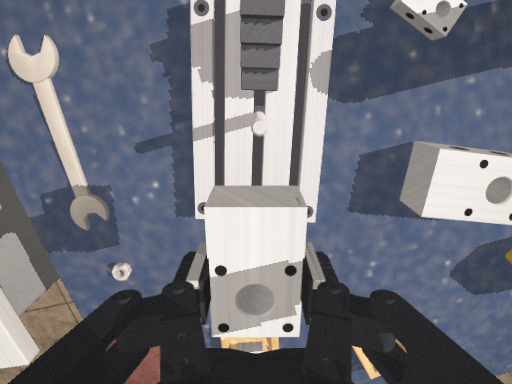

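The aluminium block is held level at (255,270). Next: over to the tray.

```bash
python3 -m crank '0.5 0.04 -0.15 0 0 0;0.8 0.06 -0.15 0 0 0;0.9 0.06 0 0 0 0;0.9 0.06 0 0 0 0;0.9 0.06 0 0 0 0' |head -2
python3 -m crank '0.9 0.06 0 0 0 0;0.9 0.06 0 0 0 0;0.9 0.06 0 0 0 0;0.7 0.06 0 0 0 0;0.36 0.03 0 0 0 0' |head -2
python3 -m crank '0 0 0 0 0 -0.013;0 0 0 0 0 0;0 0 0 0 0 0;0 0 0 0 0 0;0 0 0 0 0 0' |head -2
python3 g.py .628 .3174 .0161 -13.5
```

```text
t: 23.6
tcp_pos: [0.5803, 0.1758, 0.1707]
t: 24.1
tcp_pos: [0.6291, 0.32, 0.17]
t: 24.6
tcp_pos: [0.6292, 0.3163, 0.1719]
shift [ 0.02  -0.034  3.894] turn [-0.0001  0.0001 -0.0014] | t 24.6 gap 0.49 gf 72.7 F [-0.2 -1.  -2.4] tcp [0.6292 0.3163 0.1719]
```

```bash
python3 -m crank '0.02 -0.02 0.5 0 0 0;0 0 0.8 0 0 0;0 0 0.8 0 0 0;0 0 0.7 0 0 0;0 0 0.4 0 0 0' |head -2
python3 -m crank '0 0 0.2 0 0 0;0 0 0 0 0 0;0 0 0 0 0 0;0 0 0 0 0 0;0 0 0 0 0 0' |head -2
python3 g.py .628 .3174 .0161 -13.5
```

```text
t: 25.1
tcp_pos: [0.6271, 0.3172, 0.0412]
t: 25.6
tcp_pos: [0.6295, 0.3186, 0.0373]
shift [-0.038 -0.03   0.529] turn [ 0.0014 -0.0009 -0.0006] | t 25.6 gap 0.50 gf 72.8 F [-0.1 -0.3 -2.4] tcp [0.6295 0.3186 0.0373]
```

```bash
python3 -m crank '-0.02 -0.02 0.18 0 0 0;0 0 0.15 0 0 0;0 0 0.1 0 0 0;0 0 0.05 0 0 0;0 0 0.02 0 0 0' |head -4
python3 -m crank '0 0 0 0 0 0;0 0 0 0 0 0;0 0 0 0 0 0;0 0 0 0 0 0;0 0 0 0 0 0' |head -4
python3 g.py .628 .3174 .0161 -13.5
```

```text
t: 26.1
tcp_pos: [0.6268, 0.3174, 0.0162]
tool_rot: [0.786, 0.619, -0.001, -0.0]
force: [-3.9, -2.0, 6.9]
t: 26.6
tcp_pos: [0.6268, 0.3174, 0.0161]
tool_rot: [0.786, 0.619, -0.001, -0.0]
force: [-5.9, -2.0, 6.0]
shift [0.006 0.029 0.001] turn [-0.0009  0.0006 -0.0006] | t 26.6 gap 0.50 gf 73.6 F [-5.9 -2.   6. ] tcp [0.6268 0.3174 0.0161]
```

Floor contact. Release, rise and look.

```bash
python3 -m crank '0 0 0 0 0 0;0 0 0 0 0 0;0 0 0 0 0 0;0 0 0 0 0 0;0 0 0 0 0 0' 0.5 40 | head -4
python3 -m crank '0 0 -0.3 0 0 0;0 0 -0.6 0 0 0;0 0 -0.8 0 0 0;0 0 -0.9 0 0 0;0 0 -0.9 0 0 0' |head -2
python3 -m crank '-0.6 0 -0.3 0 0 0;-0.8 0 0 0 0 0;-0.8 0 0 0 0 0;-0.6 0 0 0 0 0;0 0 0 0 0 0' |head -2
python3 - <<'E'
from h import *
w=take('wrist','w9');q=cloud(w).reshape(-1,3); d=np.hypot(*(q[:,:2]-[.628,.317]).T)<.08
for lo,hi in((.011,.018),(.033,.043)):
    r=q[d&(q[:,2]>lo)&(q[:,2]<hi)];print(len(r),cv2.minAreaRect((r[:,:2]*1000).astype(np.float32)),np.median(r[:,2]))
go(.5623,.1386,.17,-16.6)
E
```

```text
t: 27.1
tcp_pos: [0.6279, 0.3178, 0.0156]
tool_rot: [0.786, 0.619, 0.0, 0.0]
force: [0.5, -0.1, -0.5]
t: 27.6
tcp_pos: [0.6276, 0.3176, 0.1578]
t: 28.1
tcp_pos: [0.6008, 0.206, 0.1688]
1362 ((627.5949096679688, 314.90936279296875), (96.06587982177734, 74.45833587646484), 76.39238739013672) 0.014004450928546519
4401 ((626.559326171875, 317.06549072265625), (70.08016204833984, 44.17155456542969), 76.54962921142578) 0.038518957402563
shift [-1.91  -0.543 -0.031] turn [ 0.0006 -0.0004  0.0322] | t 28.1 gap 0.75 gf 0.0 F [0.6 0.4 0.5] tcp [0.6015 0.2077 0.1688]
```

View pics/w9.png

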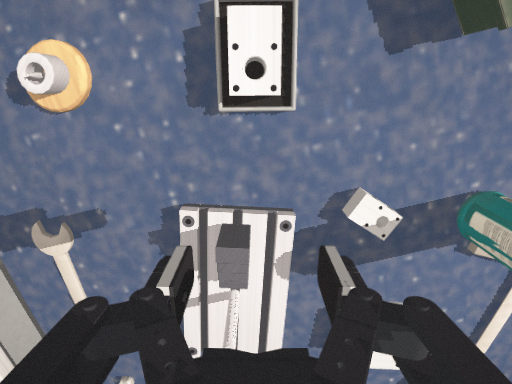

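The aluminium block sits square in the tray at (255,50), and the collar is on its spindle at (55,75). The step block at (233,255) is the last piece.

```bash
python3 -m crank '-0.6 -0.15 0 0 0 0;-0.6 -0.15 0 0 0 0;-0.5 -0.15 0 0 0 0;-0.2 -0.09 0 0 0 0.032;0 0 0 0 0 0' |head -2
python3 - <<'E'
from h import *
q=cloud(load('w9')).reshape(-1,3); q=q[np.hypot(*(q[:,:2]-[.561,.134]).T)<.06]
r=q[(q[:,2]>.06)&(q[:,2]<.078)];b=cv2.minAreaRect((r[:,:2]*1000).astype(np.float32));print(len(r),b)
a=np.radians(73.4); ex=np.array([np.cos(a),np.sin(a)]);d=(q[:,:2]-[.5453,.08])@np.c_[ex,[-ex[1],ex[0]]]*1e3
for lo,hi in((.04,.049),(.05,.058),(.06,.068),(.071,.078)):
    k=(q[:,2]>lo)&(q[:,2]<hi)
    if k.sum()>5: print(lo,k.sum(),np.round(np.percentile(d[k],[2,98],axis=0),1).tolist(),round(np.median(q[k,2]),4))
go(.5623,.1386,.034,-16.6)
E
```

```text
t: 28.65
tcp_pos: [0.5624, 0.1402, 0.1682]
1231 ((557.4619140625, 122.27552032470703), (89.3031005859375, 29.72049331665039), 73.61427307128906)
0.04 372 [[2.2, -13.7], [88.3, 15.2]] 0.0447
0.05 433 [[2.6, -13.4], [88.3, 15.2]] 0.0546
0.06 502 [[2.5, -13.7], [88.2, 15.1]] 0.0647
0.071 656 [[3.5, -13.6], [88.0, 15.0]] 0.0746
shift [-0.042  0.007  3.355] turn [ 0.0002 -0.0003  0.0016] | t 28.6 gap 0.75 gf 0.0 F [ 0.5  1.1 -0.6] tcp [0.5624 0.1402 0.1682]
```

```bash
python3 -m crank '-0.02 0 0.5 0 0 0;0 0 0.8 0 0 0;0 0 0.8 0 0 0;0 0 0.6 0 0 0;0 0 0.4 0 0 0' |head -2
python3 -m crank '0 0 0 0 0 0;0 0 0 0 0 0;0 0 0 0 0 0;0 0 0 0 0 0;0 0 0 0 0 0' |head -2
python3 g.py .5623 .1386 .034 -16.6
```

```text
t: 29.15
tcp_pos: [0.5626, 0.1406, 0.0419]
t: 29.65
tcp_pos: [0.563, 0.1394, 0.0447]
shift [-0.023 -0.011  0.268] turn [ 0.0012 -0.0004  0.0019] | t 29.6 gap 0.75 gf 0.0 F [ 0.4 -0.5  0.2] tcp [0.563  0.1394 0.0447]
```

```bash
python3 -m crank '-0.02 -0.01 0.15 0 0 0;0 0 0.1 0 0 0;0 0 0 0 0 0;0 0 0 0 0 0;0 0 0 0 0 0' |head -2
python3 -m crank '0 0 0 0 0 0;0 0 0 0 0 0;0 0 0 0 0 0;0 0 0 0 0 0;0 0 0 0 0 0' -1 70 |tail -2
python3 -m crank '0 0 0 0 0 0;0 0 0 0 0 0;0 0 0 0 0 0;0 0 0 0 0 0;0 0 0 0 0 0'
python3 -m crank '0 0 -0.2 0 0 0;0 0 -0.4 0 0 0;0 0 -0.6 0 0 0;0 0 -0.8 0 0 0;0 0 -0.8 0 0 0'
python3 -m crank '0 0 -0.4 0 0 0;0 0 0 0 0 0;0 0 0 0 0 0;0 0 0 0 0 0;0 0 0 0 0 0'|tail -2
python3 -c "
from h import *
take('wrist','w10')"
python3 g.py .6230 -.2130 .17 14.2
```

```text
t: 30.15
tcp_pos: [0.5617, 0.1385, 0.0336]
finger_gap: 0.338
gripper_force: 69.9
t: 31.15
tcp_pos: [0.562, 0.1385, 0.034]
tool_rot: [0.801, 0.599, 0.0, 0.0]
force: [0.6, -0.7, 4.8]
finger_gap: 0.342
gripper_force: 70.2
t: 31.65
tcp_pos: [0.5598, 0.1386, 0.1454]
tool_rot: [0.801, 0.599, -0.002, -0.001]
force: [0.9, 0.2, -4.2]
finger_gap: 0.341
gripper_force: 69.4
finger_gap: 0.335
gripper_force: 69.6
shift [-7.988  3.98  -0.248] turn [-2.000e-03  1.000e-04 -3.405e-01] | t 32.2 gap 0.34 gf 69.6 F [-0.3 -0.2 -3.3] tcp [0.5607 0.1385 0.1602]
```

View pics/w10.png

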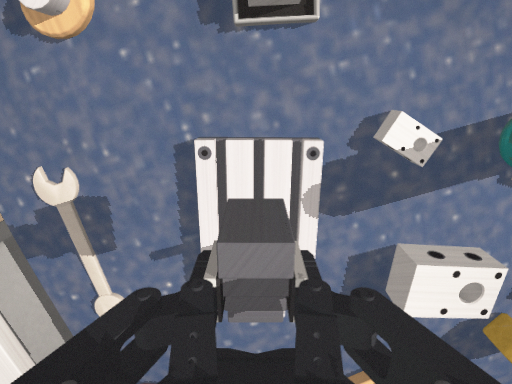

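The step block is held at (256,255), steps up and level. TCP goal over its rest: (0.6218, -0.2082), heading 14.2°.

```bash
python3 -m crank '-0.5 0.25 -0.15 0 0 0;-0.8 0.4 -0.15 0 0 0;-0.9 0.45 0 0 0 0;-0.9 0.45 0 0 0 0;-0.9 0.45 0 0 0 0' |head -2
python3 -m crank '-0.9 0.45 0 0 0 0;-0.9 0.45 0 0 0 0;-0.9 0.45 0 0 0 0;-0.7 0.35 0 0 0 0;-0.48 0.22 0 0 0 0' |head -2
python3 -m crank '0 0 0 0 0 -0.08;0 0 0 0 0 -0.09;0 0 0 0 0 -0.09;0 0 0 0 0 -0.08;0 0 0 0 0 0' |head -2
python3 -m crank '0 0 0 0 0 0;0 0 0 0 0 0;0 0 0 0 0 0;0 0 0 0 0 0;0 0 0 0 0 0' |head -2
python3 g.py .6218 -.2082 .022 14.2
```

```text
t: 32.7
tcp_pos: [0.5929, -0.0388, 0.1729]
t: 33.2
tcp_pos: [0.6229, -0.2108, 0.1726]
t: 33.7
tcp_pos: [0.6224, -0.2073, 0.1729]
t: 34.2
tcp_pos: [0.6229, -0.2082, 0.1738]
shift [ 0.006 -0.027  3.794] turn [ 0.      0.0001 -0.0007] | t 34.2 gap 0.34 gf 69.6 F [ 0.2 -0.1 -3.9] tcp [ 0.6229 -0.2082  0.1738]
```

```bash
python3 -m crank '0 -0.02 0.5 0 0 0;0 0 0.8 0 0 0;0 0 0.8 0 0 0;0 0 0.7 0 0 0;0 0 0.4 0 0 0' |head -2
python3 -m crank '0 0 0.1 0 0 0;0 0 0 0 0 0;0 0 0 0 0 0;0 0 0 0 0 0;0 0 0 0 0 0' |head -2
python3 g.py .6218 -.2082 .022 14.2
```

```text
t: 34.7
tcp_pos: [0.6208, -0.2077, 0.0432]
t: 35.2
tcp_pos: [0.6229, -0.2087, 0.0431]
shift [ 0.02  -0.025  0.528] turn [ 0.0012  0.0011 -0.0004] | t 35.2 gap 0.34 gf 69.6 F [ 0.2  1.1 -2.9] tcp [ 0.6229 -0.2087  0.0431]
```

```bash
python3 -m crank '0.01 -0.02 0.18 0 0 0;0 0 0.15 0 0 0;0 0 0.1 0 0 0;0 0 0.05 0 0 0;0 0 0.02 0 0 0' |head -4
python3 -m crank '0 0 0 0 0 0;0 0 0 0 0 0;0 0 0 0 0 0;0 0 0 0 0 0;0 0 0 0 0 0' |head -4
python3 g.py .6218 -.2082 .022 14.2
```

```text
t: 35.7
tcp_pos: [0.6205, -0.2077, 0.022]
tool_rot: [0.614, 0.789, -0.0, -0.001]
force: [-4.3, 1.8, 5.6]
t: 36.2
tcp_pos: [0.6206, -0.2078, 0.0221]
tool_rot: [0.615, 0.789, -0.0, -0.001]
force: [-4.5, 3.3, 5.1]
shift [-0.018  0.027  0.002] turn [-0.0007 -0.0006 -0.0004] | t 36.2 gap 0.34 gf 70.5 F [-4.5  3.3  5.1] tcp [ 0.6206 -0.2078  0.0221]
```

```bash
python3 -m crank '0 0 0 0 0 0;0 0 0 0 0 0;0 0 0 0 0 0;0 0 0 0 0 0;0 0 0 0 0 0' 0.3 40 | head -4
python3 -m crank '0 0 -0.3 0 0 0;0 0 -0.6 0 0 0;0 0 -0.8 0 0 0;0 0 -0.9 0 0 0;0 0 -0.9 0 0 0' |head -2
python3 -m crank '-0.4 -0.4 -0.6 0 0 0;-0.6 -0.6 -0.6 0 0 0;-0.6 -0.6 0 0 0 0;0 0 0 0 0 0;0 0 0 0 0 0' |head -2
python3 - <<'E'
from h import *
w=take('wrist','w11');q=cloud(w).reshape(-1,3)
def R(n,c,rad,lo,hi):
    r=q[(np.hypot(*(q[:,:2]-c).T)<rad)&(q[:,2]>lo)&(q[:,2]<hi)]
    if len(r)>5: print(n,len(r),cv2.minAreaRect((r[:,:2]*1000).astype(np.float32)),round(np.median(r[:,2]),4))
R('rest',[.623,-.213],.08,.0145,.022);R('step',[.623,-.213],.08,.028,.07)
for z in(.032,.042,.052,.062): R(z,[.623,-.213],.06,z-.003,z+.004)
R('strap',[.459,-.225],.08,.022,.031);R('srest',[.459,-.225],.09,.0125,.018)
print(telemetry.sense()['t'])
E
```

```text
t: 36.7
tcp_pos: [0.6215, -0.2083, 0.0216]
tool_rot: [0.615, 0.789, 0.0, 0.0]
force: [0.5, -0.7, -0.1]
t: 37.2
tcp_pos: [0.6211, -0.2081, 0.1638]
t: 37.7
tcp_pos: [0.5744, -0.2863, 0.2105]
rest 2737 ((623.3782958984375, -213.6912384033203), (68.79378509521484, 101.8279037475586), 14.573071479797363) 0.0184
step 2144 ((620.8263549804688, -212.71377563476562), (30.927249908447266, 63.895999908447266), 13.702011108398438) 0.0518
0.032 463 ((620.5075073242188, -212.77001953125), (29.88589859008789, 64.31695556640625), 16.06918716430664) 0.0325
0.042 460 ((618.8611450195312, -205.11380004882812), (30.517990112304688, 47.31142044067383), 14.277641296386719) 0.0427
0.052 593 ((616.9046020507812, -197.25437927246094), (30.56348991394043, 32.38306427001953), 14.458022117614746) 0.0526
0.062 573 ((615.1303100585938, -189.13815307617188), (30.667997360229492, 14.96610164642334), 14.522029876708984) 0.0625
strap 2617 ((458.5688781738281, -226.07557678222656), (104.42387390136719, 32.42116165161133), 79.66851806640625) 0.0265
srest 3689 ((458.5591735839844, -225.96646118164062), (142.64593505859375, 71.11791229248047), 79.660400390625) 0.0154
37.75
```

View pics/w11.png

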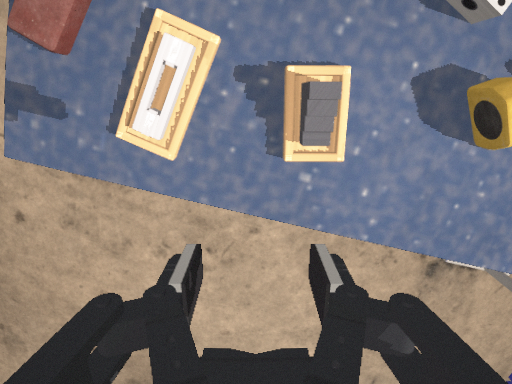

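The step block is flat in its rest at (320,113), steps up and 2.7 mm off centre, and the strap is in its rest at (165,85). The robot is touching nothing, so I'll hand in.

```bash
python3 -c "
from h import *
print(manip.sign_off())"
```

```text
the job is handed in; nothing more can be done
None
```

I took the set-up apart in order and handed the job in at about 38 s (limit 104 s): collar, strap, aluminium block and stepped block each sit flat and squared in their own places, all within 3 mm of centre by my last camera measurements; the hand-in gave no verdict.

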